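# Check the plate reader with the reference plate

## Robot

A 7-joint arm with a two-finger parallel gripper is mounted at the origin on the work surface. World frame = base frame: x ahead of the robot, y to its left, z up, the work surface at z = 0. Lengths are in m, angles in rad, forces in N, time in s.
With the tool pointing down it reaches from about 0.4 to 0.85 m from the base axis. Payload 10.4 kg.
Tool frame: the origin (TCP) lies at the very end of the fingers, on their centre line; the grasp point (between the pads) lies 19 mm behind it; z points along the fingers, y is the line along which they close (so a half turn about z gives the same grasp; the last joint's range is limited). The gripper opens to 87 mm and grips with 3 to 60 N. Pads are 19 mm wide; open, the fingers measure 117 mm over their backs; the gripper's body (75 mm by 190 mm) begins 51 mm behind the grasp point.
Start: joints at [1.115, 0.332, -0.065, 1.46, 0.022, 1.35, -0.088], TCP at [0.262, -0.567, 0.223] pointing down, gripper open.
Joint ranges: [-2.6, 2.6], [-0.5, 2.12], [-1.47, 1.34], [0.16, 2.42], [-1.27, 4.41], [0.06, 2.06], [-2.6, 2.6]. Speed limits (rad/s): [2.22, 2.22, 2.79, 2.79, 3.14, 3.14, 3.14].

## Interface

Orientations are given as a unit quaternion [x, y, z, w].
In Python, from bench import * gives the robot as it stands.
- The arm moves only by the tool carry_out, never from a script. Its argument "deltas" is a list of rows, each an object with "hand": the finger opening in mm, from 0 to 87; "dp": the shift along the tool's x, y, z each as a share of 250 mm, from -1 to 1, a list of three; "spin": the turn about the tool's z as a share of pi rad, from -1 to 1. In form: [{"hand": hand, "dp": [dx, dy, dz], "spin": spin}, ...]. A call has 1 to 20 rows; each row is the pose to reach, as a shift and turn from the pose commanded when the call began, along the tool's axes at that moment, turning the shorter way round; what a row does not reach only later rows make up. A row lasts 1/10 s, in which the tool goes at most 50 mm and 8.59 degrees, less where a joint would pass 70% of its speed; a pose out of reach is approached as far as the arm can. A call with a number of a shift or a turn outside -1 to 1 is refused whole. A call with a gripper value outside its range is refused whole. The fingers move at their own pace and stop on an object; "force" is the grip in N (left out, the last holds). Time passes only in rows, so rows that repeat a pose let the fingers close. It gives the time, the measured TCP pose, the force, the opening and the grip force at its end, in the units of the state.
- read_state(): the state, without advancing time (a new reading comes with each control period).
- camera(name): name is "scene" or "top" or "wrist"; returns the picture (384x512x3 uint8, red, green, blue); there is no depth.
- get_calibration(name): a dict with "fx", "fy", "cx", "cy" (pixels), "k1" (the pictures are not rectified: a ray, as slopes to the right and down, at radius r is drawn at 1 + k1 r^2 times it, then the intrinsics apply), "R" (3x3) and "t" (3): a world point X has camera coordinates R X + t; the wrist camera has in their place "mount" (4x4, takes a point from camera to tool coordinates, whose origin is the TCP and whose axes are the flange's). Camera axes: x right, y down, z forward; pixel columns grow to the right and rows downward; lengths in m; the calibration is good to about 2 mm. A picture is of the moment at which its call begins: read the wrist's pose just before it. get_calibration takes no time and is no camera call.
- close_job(): hands the job in; it is judged then, once.
The state is a dict: "time": time; "joint_positions": joint angles; "joint_vel": joint speeds; "joint_torque": joint torques, N m; "ee_pos": TCP position; "eef_rot": TCP orientation; "ft_force": force on the tool from outside, world axes, zero at the start; "torque": the same for the moment, N m; "width": finger opening in m; "grip_force": force on a finger pad.
Only numpy, scipy, OpenCV 4.12 (cv2) and the standard library are available. Lean on these libraries where they do the work, as an engineer would, in place of code of your own. Each camera call takes 0.05 s, during which the arm holds its last target. There are 200 camera calls.

## Task

Lay the aluminium reference plate with the red and the blue window flat in the reader's carrier, between the steel pins, windows up and either way round, without dropping it. Using the yellow post, slide the carrier until the red window is centred under the probe tip and press the green read key fully down, then slide it on until the blue window is centred under the tip, press the key again, and leave the carrier there. Never press the key with no red or blue window under the tip, do not bump the probe, and leave everything else on the bench where it is.

Things in the scene. Friction and masses are not known exactly. Their poses are not given: they have to be found in the camera images.
- plate: aluminium reference plate, 84 (its x) x 50 (its y) x 20 mm (z), 0.23 kg, loose on the bench; origin at the centre of its underside. Its top has a 5 x 3 grid of round windows at 15 mm pitch: one red, one blue diagonally across, both 12 mm across, the others smaller and grey
- red (a point): centre of the red window, on the plate's top face, at x +30, y +15, z +20 mm from the plate's origin
- blue (a point): centre of the blue window, on the plate's top face, at x -30, y -15, z +20 mm from the plate's origin
- nest (a point): centre of the black carrier's flat floor (about 46 mm above the bench), where the plate's underside rests; its axes are the slides' axes (x along stage_x, y along stage_y). Eight domed steel pins 8 mm thick, 11 mm high, bound a 90 (x) x 56 (y) mm space; they stand at x +-30, y +-32 and at x +-49, y +-15 mm, so that fingers can pass them at the middle of the long sides
- handle (a point): grip point on the yellow upright post of the carrier, 105 mm towards the robot (-x) from the nest centre; the post is 16 mm thick and 45 mm high over the carrier, its top 15 mm above this point, and it stands 30 mm above the carrier's floor. Pushing it sideways slides the carrier along both slides; each drags with about 2 N and stays where it is left
- probe_tip (a point): lower end of the fixed steel probe (5 mm thick at the tip, 22 mm orange body) over the carrier, about 12 mm above the top of a seated plate; held by a 16 mm bar 150 mm above the bench from a column at the reader's left (+y) end
- reader: white base plate of the reader, fixed to the bench, 230 (x) x 350 (y) x 12 mm, with rails; its axes are the slides' axes; the column stands at x +60, y +168 mm, 162 mm high; the probe tip at x 0, y +75 mm
- stage_y (a joint): position of the carrier along the long slide (m), -0.105 to 0.105, growing to the reader's left (+y); the nest centre lies at this y in the reader's frame
- stage_x (a joint): position of the carrier along the cross slide (m), -0.045 to 0.045, growing away from the robot (+x); the nest centre lies at this x in the reader's frame
- read_key_top (a point): centre of the top of the green read key, 32 mm across, on a white 75 x 75 x 20 mm keypad fixed to the bench; when up its top is about 38 mm above the bench
- read_key (a joint): how far the read key is pressed (m): 0 up, 0.006 fully down; about 5 N, springs back
- spare_plate: another aluminium plate of the same size, with a green and a yellow window: not wanted, leave it
- tube_rack: blue tube rack with three small capped tubes, 70 x 100 mm, 51 mm high; bystander
- pipette: dark blue and white pipette lying on the bench, 250 mm long, 34 mm wide; bystander
- reagent_jar: small jar with blue cap, 48 mm thick, 50 mm high; bystander

How it is judged:
On the way, in this order (a step that is already met when the one before it is completed fails the run):
1. the reference plate lies flat in the carrier between the pins, let go (z of plate in the frame of nest between -0.003 and 0.003 m and x of plate in the frame of nest between -0.006 and 0.006 m and y of plate in the frame of nest between -0.006 and 0.006 m and angle between plate's own z axis and vertical below 0.08 rad and angle between the x axis of plate and the x axis of nest, either way round below 0.2 rad and contact force between plate and the fingers below 0.1 N and linear speed of plate below 0.01 m/s), for 0.3 s.
2. the red window is under the probe tip (z of plate in the frame of nest between -0.003 and 0.003 m and x of plate in the frame of nest between -0.006 and 0.006 m and y of plate in the frame of nest between -0.006 and 0.006 m and angle between plate's own z axis and vertical below 0.08 rad and angle between the x axis of plate and the x axis of nest, either way round below 0.2 rad and horizontal distance between red and probe_tip below 0.005 m and value of joint read_key below 0.0015 m), for 0.2 s.
3. the read key is pressed fully down with the red window under the tip (z of plate in the frame of nest between -0.003 and 0.003 m and x of plate in the frame of nest between -0.006 and 0.006 m and y of plate in the frame of nest between -0.006 and 0.006 m and angle between plate's own z axis and vertical below 0.08 rad and angle between the x axis of plate and the x axis of nest, either way round below 0.2 rad and horizontal distance between red and probe_tip below 0.005 m and value of joint read_key above 0.004 m and linear speed of plate below 0.01 m/s), for 0.1 s.
4. the blue window is under the probe tip, the key up (z of plate in the frame of nest between -0.003 and 0.003 m and x of plate in the frame of nest between -0.006 and 0.006 m and y of plate in the frame of nest between -0.006 and 0.006 m and angle between plate's own z axis and vertical below 0.08 rad and angle between the x axis of plate and the x axis of nest, either way round below 0.2 rad and horizontal distance between blue and probe_tip below 0.005 m and value of joint read_key below 0.0015 m), for 0.2 s.
5. the read key is pressed fully down with the blue window under the tip (z of plate in the frame of nest between -0.003 and 0.003 m and x of plate in the frame of nest between -0.006 and 0.006 m and y of plate in the frame of nest between -0.006 and 0.006 m and angle between plate's own z axis and vertical below 0.08 rad and angle between the x axis of plate and the x axis of nest, either way round below 0.2 rad and horizontal distance between blue and probe_tip below 0.005 m and value of joint read_key above 0.004 m and linear speed of plate below 0.01 m/s), for 0.1 s.
At the end, for the whole second after the job is handed in: the reference plate lies flat in the carrier between the pins (within 6 mm of its centre and 3 mm of its floor), the blue window's centre is within 5 mm of the probe tip seen from above, the read key is up and the carrier is at rest (all of step 4 and linear speed of plate below 0.01 m/s); the robot touches nothing.
It fails at once if the read key pressed (over 3 mm) while neither the red nor the blue window is within 6 mm of the probe tip (value of joint read_key above 0.003 m and not (horizontal distance between red and probe_tip below 0.006 m) and not (horizontal distance between blue and probe_tip below 0.006 m)).
It fails at once if the plate dropped (falls freely by more than about 12 mm) (contact force between plate and anything else below 0.02 N and linear speed of plate above 0.5 m/s).
It fails at once if the probe bumped (over 4 N) (contact force between probe and anything else above 4 N).
It fails at once if a bystander moved by more than 20 mm or tipped over (distance of any of spare_plate, tube_rack, pipette, reagent_jar from where it was at the start of the episode above 0.02 m or angle between any of spare_plate, tube_rack, pipette, reagent_jar's own z axis and vertical above 0.4 rad).
It also fails if it takes over 72 s, if anything falls off the work surface, if the arm or the gripper's body presses on something with over 40 N, if the wrist force passes 120 N, or if a joint passes its speed limit or range.

## Working session

There is one attempt and no reset: what is moved stays moved. The work goes in short steps, Python scripts to look and compute and a tool call to move; the robot and the scene stay as the last step left them, time stands still between calls to the robot, and variables do not carry over. Pictures are saved under pics/ and viewed, at most 10 in all, crops included, and the job is handed in when it is done.

Besides the shell and the picture viewer there is one more tool, called after ">>>" as name(argument=value, ...) on one line, values as JSON. carry_out: Moves the arm, as the interface text tells. Its arguments: {"type":"object","properties":{"deltas":{"type":"array","items":{"type":"object","properties":{"hand":{"type":"number"},"dp":{"type":"array","items":{"type":"number","minimum":-1,"maximum":1}},"spin":{"type":"number","minimum":-1,"maximum":1}}}},"force":{"type":"number"}},"required":["deltas"]}

```bash
ls; mkdir -p pics
python3 - <<'E'
from bench import *
import cv2,numpy as np
s=read_state();print(s)
for n in("scene","top","wrist"):
    c=get_calibration(n);print(n,c)
    cv2.imwrite(f"pics/{n}0.png",camera(n)[:,:,::-1])
E
```

```text
pics
{'time': 0.0, 'joint_positions': array([ 1.11541298,  0.33289189, -0.06474669,  1.4609754 ,  0.02161146,
        1.34992396, -0.08848053]), 'joint_vel': array([-1.06767745e-04,  5.57886862e-04, -9.93828748e-04, -1.12160656e-03,
        2.87314996e-05, -7.54373416e-04,  9.83925095e-04]), 'joint_torque': array([ 9.81434969e-04, -6.23244452e+01,  2.54104589e-02, -3.89891160e+01,
       -6.12640288e-02,  3.98091017e-02,  1.43551456e-04]), 'ee_pos': array([ 0.26196576, -0.56699364,  0.2217253 ]), 'eef_rot': array([ 9.76668833e-01,  2.14749682e-01, -1.94122002e-04, -7.25583926e-04]), 'ft_force': array([-1.04255941,  0.20964052, -0.51427693]), 'torque': array([ 0.01487717,  0.021651  , -0.03061111]), 'grip_force': 0.0, 'width': 0.08702437028877952}
scene {'fx': 470.6030092858674, 'fy': 470.6030092858674, 'cx': 255.3575995609052, 'cy': 185.59069408686432, 'k1': -0.11464017273328174, 'R': array([[ 0.82776583,  0.56090926,  0.01358412],
       [ 0.34254814, -0.48604649, -0.80400223],
       [-0.44436978,  0.67017879, -0.5944711 ]]), 't': array([-0.39704604, -0.12350998,  1.49419639])}
top {'fx': 382.75709950814837, 'fy': 382.75709950814837, 'cx': 263.21027820037733, 'cy': 186.46249262099911, 'k1': -0.08886262439127636, 'R': array([[-0.02724193, -0.99961666,  0.00493986],
       [-0.97851222,  0.02565577, -0.20458648],
       [ 0.20438131, -0.01040704, -0.97883603]]), 't': array([-0.00873566,  0.48913603,  0.9656254 ])}
wrist {'fx': 319.07365985469266, 'fy': 319.07365985469266, 'cx': 257.61021238229887, 'cy': 194.51432979791412, 'k1': -0.05588511021643829, 'mount': array([[-3.47090843e-05, -9.60150250e-01, -2.79484341e-01,
         7.76100149e-02],
       [ 9.99999891e-01,  9.67426943e-05, -4.56542939e-04,
        -1.44480075e-05],
       [ 4.65387885e-04, -2.79484327e-01,  9.60150142e-01,
        -1.61003526e-01],
       [ 0.00000000e+00,  0.00000000e+00,  0.00000000e+00,
         1.00000000e+00]])}
```

View pics/top0.png

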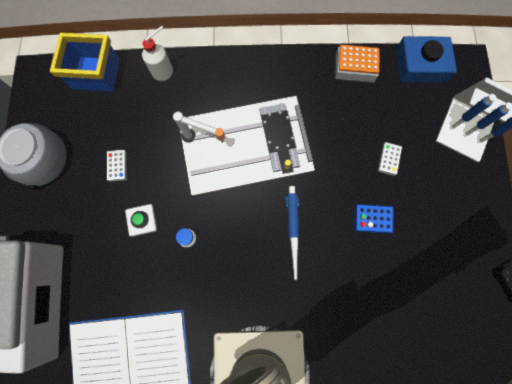

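View pics/scene0.png

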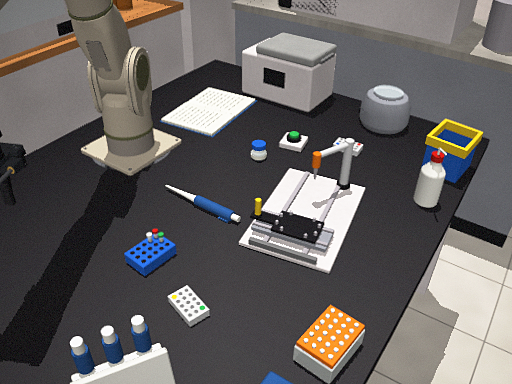

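The top view shows the reference plate at about (117,165), the key at (139,220), the jar at (186,238) and the reader centred near (247,145). The carrier is at (278,130), with its yellow post at (288,163). The probe's orange body is at (220,133), and the spare plate at (391,158) has to stay put. The scene view agrees.

```bash
cat > h.py <<'E'
from bench import *
import cv2,numpy as np
from scipy.spatial.transform import Rotation as Ro
def cam(n):
    c=get_calibration(n)
    if n=="wrist":
        s=read_state();T=np.eye(4);T[:3,:3]=Ro.from_quat(s["eef_rot"]).as_matrix();T[:3,3]=s["ee_pos"]
        M=T@c["mount"];c["R"]=M[:3,:3].T;c["t"]=-c["R"]@M[:3,3]
    c["K"]=np.array([[c["fx"],0,c["cx"]],[0,c["fy"],c["cy"]],[0,0,1]]);c["D"]=np.array([c["k1"],0,0,0.])
    return c,camera(n)
def ray(c,uv,z):
    uv=np.array(uv,float).reshape(-1,1,2)
    p=cv2.undistortPoints(uv,c["K"],c["D"])[:,0]
    d=np.c_[p,np.ones(len(p))]@c["R"];o=-c["R"].T@c["t"]
    return o+d*((z-o[2])/d[:,2])[:,None]
def proj(c,X):
    return cv2.projectPoints(np.array(X,float).reshape(-1,1,3),cv2.Rodrigues(c["R"])[0],c["t"],c["K"],c["D"])[0][:,0]
HUE={"red":[(0,8),(172,180)],"orange":[(9,18)],"yellow":[(22,34)],"green":[(45,85)],"blue":[(100,130)]}
def mask(im,col,S=110,V=60):
    h=cv2.cvtColor(im,cv2.COLOR_RGB2HSV)
    return sum(cv2.inRange(h,(a,S,V),(b,255,255)) for a,b in HUE[col])
def blobs(m,amin=3):
    n,l,st,ce=cv2.connectedComponentsWithStats(m.astype(np.uint8))
    return sorted([(int(st[i,4]),ce[i].round(1).tolist()) for i in range(1,n) if st[i,4]>=amin],reverse=True)
E
python3 - <<'E'
from h import *
np.set_printoptions(precision=4,suppress=True)
c,im=cam("top")
for col,z in(("red",.02),("blue",.02),("green",.038),("yellow",.091),("orange",.1)):
    for a,p in blobs(mask(im,col)):
        if 90<p[0]<420 and 80<p[1]<250: print(col,a,p,ray(c,p,z)[0])
g=cv2.cvtColor(im,cv2.COLOR_RGB2GRAY)
m=cv2.inRange(cv2.cvtColor(im,cv2.COLOR_RGB2HSV),(0,0,130),(180,60,255))
for (x0,y0,x1,y1,z) in((170,90,325,200,.012),(100,145,130,185,.02),(120,200,160,240,.02)):
    mm=np.zeros_like(m);mm[y0:y1,x0:x1]=m[y0:y1,x0:x1]
    pts=np.argwhere(mm)[:,::-1].astype(float)
    P=ray(c,pts,z)[:,:2]
    r=cv2.minAreaRect((P*1000).astype(np.float32));print(r)
E
```

```text
red 18 [363.0, 223.7] [ 0.3852 -0.2891  0.02  ]
red 8 [109.9, 154.9] [0.5974 0.408  0.02  ]
blue 965 [374.2, 218.1] [ 0.3995 -0.3211  0.02  ]
blue 480 [292.6, 214.4] [ 0.416  -0.0993  0.02  ]
blue 243 [183.4, 236.2] [0.3648 0.195  0.02  ]
blue 8 [120.5, 174.0] [0.541  0.3744 0.02  ]
green 123 [137.8, 218.5] [0.4129 0.3146 0.038 ]
green 20 [363.1, 216.0] [ 0.4039 -0.2861  0.038 ]
green 4 [387.5, 146.5] [ 0.5959 -0.3709  0.038 ]
yellow 55 [287.0, 163.6] [ 0.539  -0.0844  0.091 ]
yellow 9 [394.0, 169.0] [ 0.5178 -0.3632  0.091 ]
orange 76 [219.3, 133.2] [0.6231 0.0892 0.1   ]
((604.2335205078125, 31.222808837890625), (283.62744140625, 375.77740478515625), 6.790074348449707)
((568.4456176757812, 390.0480651855469), (86.30394744873047, 49.15687561035156), 3.5196726322174072)
((412.2698669433594, 313.7921447753906), (75.94928741455078, 75.66705322265625), 11.127473831176758)
```

```bash
cat >> h.py <<'E'
def plan(xyz,yaw=None):
    s=read_state();R=Ro.from_quat(s["eef_rot"]).as_matrix();y0=np.degrees(np.arctan2(R[1,0],R[0,0]))
    d=R.T@(np.array(xyz)-s["ee_pos"])/.25
    sp=0 if yaw is None else -((yaw-y0+180)%360-180)/180
    print("t",s["time"],"pos",s["ee_pos"].round(4),"yaw",y0.round(2),"dp",d.round(4),"mm",round(np.linalg.norm(d)*250),"spin",round(sp,4))
E
python3 - <<'E'
from h import *
plan([.50,.391,.33],4)
E
```

```text
t 0.2 pos [ 0.262  -0.5672  0.2221] yaw 24.8 dp [ 2.4716 -3.0804 -0.4294] mm 993 spin 0.1155
```

>>> carry_out(deltas=[{"hand": 87,"dp": [0.85,-0.98,-0.4],"spin": 0.116},{"hand": 87,"dp": [0.85,-0.98,-0.4],"spin": 0.116},{"hand": 87,"dp": [0.85,-0.98,-0.4],"spin": 0.116},{"hand": 87,"dp": [0.85,-0.98,-0.4],"spin": 0.116},{"hand": 87,"dp": [0.85,-0.98,-0.4],"spin": 0.116},{"hand": 87,"dp": [0.85,-0.98,-0.4],"spin": 0.116},{"hand": 87,"dp": [0.85,-0.98,-0.4],"spin": 0.116},{"hand": 87,"dp": [0.85,-0.98,-0.4],"spin": 0.116}])

```text
time: 1.0
ee_pos: [0.3547, -0.2514, 0.3247]
eef_rot: [0.999, 0.038, 0.002, 0.001]
ft_force: [0.3, -0.9, -1.1]
width: 0.0872
grip_force: 0.0
```

>>> carry_out(deltas=[{"hand": 87,"dp": [0.5,-0.98,0],"spin": 0},{"hand": 87,"dp": [0.5,-0.98,0],"spin": 0},{"hand": 87,"dp": [0.5,-0.98,0],"spin": 0},{"hand": 87,"dp": [0.5,-0.98,0],"spin": 0},{"hand": 87,"dp": [0.5,-0.98,0],"spin": 0},{"hand": 87,"dp": [0.5,-0.98,0],"spin": 0},{"hand": 87,"dp": [0.5,-0.98,0],"spin": 0}])

```text
time: 1.7
ee_pos: [0.461, 0.0005, 0.3223]
eef_rot: [0.999, 0.037, -0.0, -0.001]
ft_force: [-0.2, -1.5, 0.3]
width: 0.0869
grip_force: 0.0
```

Run:
```python
from h import *
plan([.50,.391,.33],4)
c,im=cam("wrist");cv2.imwrite("pics/w1.png",im[:,:,::-1])
np.savez("w1.npz",im=im,R=c["R"],t=c["t"])
```

```text
t 1.7 pos [0.461  0.0005 0.3223] yaw 4.24 dp [ 0.2714 -1.5463 -0.0292] mm 393 spin 0.0014
```

View pics/w1.png

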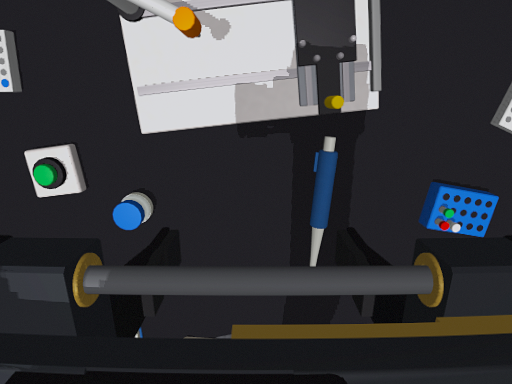

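The wrist view shows the reader's near edge from (141,132) to (378,107) and the post top at (335,102). The key is at (45,172), and the orange probe body is at (187,20).

Run:
```python
from h import *
np.set_printoptions(precision=4,suppress=True)
c=get_calibration("wrist");f=np.load("w1.npz");im=f["im"]
c.update(R=f["R"],t=f["t"],K=np.array([[c["fx"],0,c["cx"]],[0,c["fy"],c["cy"]],[0,0,1]]),D=np.array([c["k1"],0,0,0.]))
hsv=cv2.cvtColor(im,cv2.COLOR_RGB2HSV)
m=cv2.inRange(hsv,(0,0,75),(180,60,255))
# near edge: lowest bright pixel per column
def line(P):
    v=cv2.fitLine((P[:,:2]*1000).astype(np.float32),cv2.DIST_HUBER,0,.01,.01).ravel();return v
E=[(u,np.argwhere(m[60:150,u]).max()+60.5) for u in list(range(150,300,3))+list(range(345,372,3))]
P=ray(c,E,.012);v=line(P);a=np.degrees(np.arctan2(-v[0],v[1]));print("near edge",v,"yaw",(a+90)%180-90)
E=[(np.argwhere(m[r,110:160]).min()+109.5,r) for r in range(30,125,3)]
P2=ray(c,E,.012);w=line(P2);print("left edge",w,"yaw",np.degrees(np.arctan2(w[1],w[0])))
# corner
A=np.array([[v[0],-w[0]],[v[1],-w[1]]]);k=np.linalg.solve(A,w[2:]-v[2:]);cor=(v[2:]+k[0]*v[:2])/1000
print("corner(-115,175)",cor)
for col,z in(("yellow",.091),("green",.038),("orange",.1),("blue",.02)):
    for ar,p in blobs(mask(im,col,110,80),15): 
        if p[1]<220:print(col,ar,p,ray(c,p,z)[0])
# top view edge of reader
c,im=cam("top")
m=cv2.inRange(cv2.cvtColor(im,cv2.COLOR_RGB2HSV),(0,0,110),(180,60,255))
E=[(u,np.argwhere(m[150:200,u]).max()+150.5) for u in list(range(195,270,2))+list(range(295,310,2))]
v=line(ray(c,E,.012));print("top near",v,np.degrees(np.arctan2(v[0],-v[1])))
E=[(np.argwhere(m[r,170:210]).min()+169.5,r) for r in range(145,188,2)]
w=line(ray(c,E,.012));print("top left",w)
A=np.array([[v[0],-w[0]],[v[1],-w[1]]]);k=np.linalg.solve(A,w[2:]-v[2:]);print("corner",(v[2:]+k[0]*v[:2])/1000)
plan([.50,.391,.33],4)
```

```text
near edge [  0.1786  -0.9839 508.154   25.4058] yaw 10.29039
left edge [  0.9845   0.1753 542.6011 186.3382] yaw 10.093269
corner(-115,175) [0.4809 0.1754]
yellow 216 [334.0, 101.6] [ 0.5458 -0.0835  0.091 ]
yellow 36 [186.7, 25.4] [0.6166 0.093  0.091 ]
green 365 [43.7, 174.4] [0.4162 0.3128 0.038 ]
green 64 [449.0, 212.8] [ 0.4017 -0.2926  0.038 ]
orange 233 [192.5, 27.6] [0.6129 0.0846 0.1   ]
blue 2518 [458.1, 207.8] [ 0.4054 -0.3175  0.02  ]
blue 1291 [323.5, 189.2] [ 0.4194 -0.1013  0.02  ]
blue 754 [128.0, 214.6] [0.3561 0.196  0.02  ]
blue 61 [315.7, 161.5] [ 0.4605 -0.0843  0.02  ]
blue 48 [4.6, 82.6] [0.5433 0.3713 0.02  ]Traceback (most recent call last):
  File "<stdin>", line 23, in <module>
    return umr_maximum(a, axis, None, out, keepdims, initial, where)
ValueError: zero-size array to reduction operation maximum which has no identity
```

>>> carry_out(deltas=[{"hand": 87,"dp": [0.13,-0.78,0],"spin": 0},{"hand": 87,"dp": [0.13,-0.78,0],"spin": 0},{"hand": 87,"dp": [0.13,-0.78,0],"spin": 0},{"hand": 87,"dp": [0.13,-0.78,0],"spin": 0},{"hand": 87,"dp": [0.13,-0.78,0],"spin": 0}])

```text
time: 2.3
ee_pos: [0.4784, 0.1986, 0.3222]
eef_rot: [0.999, 0.037, -0.0, -0.001]
ft_force: [-0.3, 0.5, 0.6]
width: 0.0872
grip_force: 0.0
```

>>> carry_out(deltas=[{"hand": 87,"dp": [0.13,-0.78,0],"spin": 0},{"hand": 87,"dp": [0.13,-0.78,0],"spin": 0},{"hand": 87,"dp": [0.13,-0.78,0],"spin": 0},{"hand": 87,"dp": [0.13,-0.78,0],"spin": 0},{"hand": 87,"dp": [0.13,-0.78,0],"spin": 0},{"hand": 87,"dp": [0.13,-0.78,0],"spin": 0}])

```text
time: 2.9
ee_pos: [0.4989, 0.3902, 0.3212]
eef_rot: [0.999, 0.034, -0.001, 0.001]
ft_force: [-0.6, -1.2, -0.4]
width: 0.0874
grip_force: 0.0
```

Run:
```python
from h import *
np.set_printoptions(precision=4,suppress=True)
plan([.50,.391,.33],4)
c,im=cam("wrist");cv2.imwrite("pics/w2.png",im[:,:,::-1])
for col,z in(("red",.02),("green",.038),("blue",.02)):
    for ar,p in blobs(mask(im,col,100,60),5): print(col,ar,p,ray(c,p,z)[0])
```

```text
t 2.9 pos [0.4989 0.3902 0.3212] yaw 3.95 dp [ 0.0045 -0.0027 -0.0352] mm 9 spin -0.0003
red 52 [251.5, 82.5] [0.6012 0.4059 0.02  ]
green 366 [305.4, 217.1] [0.4167 0.3137 0.038 ]
blue 450 [386.9, 251.5] [0.3602 0.1719 0.02  ]
blue 51 [272.5, 126.6] [0.5434 0.3722 0.02  ]
```

View pics/w2.png

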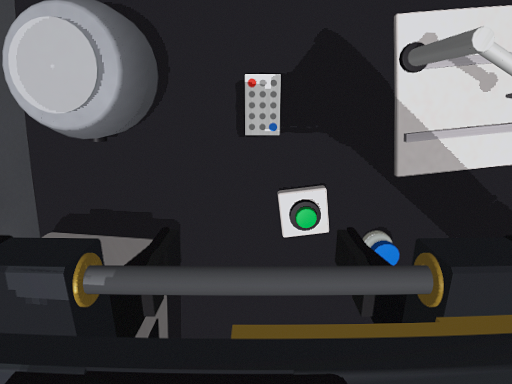

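The wrist view shows the plate at (263,105), with red at (252,82) and blue at (272,127). The key is at (305,217). The grey pot on the left is clear of the gripper. Next I'll hover over the plate, lower down, and refine its pose.

>>> carry_out(deltas=[{"hand": 87,"dp": [0.29,0.02,0.68],"spin": 0},{"hand": 87,"dp": [0.29,0.02,0.68],"spin": 0},{"hand": 87,"dp": [0.29,0.02,0.68],"spin": 0},{"hand": 87,"dp": [0.29,0.02,0.68],"spin": 0},{"hand": 87,"dp": [0.29,0.02,0.68],"spin": 0},{"hand": 87,"dp": [0.29,0.02,0.68],"spin": 0}])

```text
time: 3.55
ee_pos: [0.5721, 0.3887, 0.1536]
eef_rot: [0.999, 0.033, 0.0, 0.0]
ft_force: [-0.8, 0.9, -0.1]
width: 0.0869
grip_force: 0.0
```

```bash
cat >> h.py <<'E'
def plate(c,im,z,S=100):
    r=[ray(c,b[0][1],z)[0] if (b:=blobs(mask(im,k,S,60),8)) else None for k in("red","blue")]
    if r[0] is None or r[1] is None: print(r);return
    d=r[0]-r[1];print("red",r[0].round(4),"blue",r[1].round(4),"ctr",((r[0]+r[1])/2).round(4),"len",np.linalg.norm(d).round(4),"yaw",np.degrees(np.arctan2(d[1],d[0])-np.arctan2(15,30)).round(2))
    return r
E
python3 - <<'E'
from h import *
c,im=cam("wrist");cv2.imwrite("pics/w3.png",im[:,:,::-1])
for k in("red","blue"):print(blobs(mask(im,k,100,60),5))
plate(c,im,.02)
E
```

```text
[(121, [241.2, 154.7])]
[(102, [272.7, 215.3])]
red [0.6013 0.4063 0.02  ] blue [0.5436 0.3724 0.02  ] ctr [0.5724 0.3894 0.02  ] len 0.0669 yaw 3.89
```

>>> carry_out(deltas=[{"hand": 87,"dp": [0.001,-0.003,0.2],"spin": 0},{"hand": 87,"dp": [0.001,-0.003,0.4],"spin": 0},{"hand": 87,"dp": [0.001,-0.003,0.5],"spin": 0},{"hand": 87,"dp": [0.001,-0.003,0.56],"spin": 0},{"hand": 87,"dp": [0.001,-0.003,0.585],"spin": 0},{"hand": 87,"dp": [0.001,-0.003,0.592],"spin": 0},{"hand": 87,"dp": [0.001,-0.003,0.592],"spin": 0},{"hand": 45,"dp": [0.001,-0.003,0.592],"spin": 0},{"hand": 45,"dp": [0.001,-0.003,0.592],"spin": 0},{"hand": 45,"dp": [0.001,-0.003,0.592],"spin": 0},{"hand": 45,"dp": [0.001,-0.003,0.592],"spin": 0},{"hand": 45,"dp": [0.001,-0.003,0.592],"spin": 0},{"hand": 45,"dp": [0.001,-0.003,0.592],"spin": 0},{"hand": 45,"dp": [0.001,-0.003,0.592],"spin": 0}], force=25)

```text
time: 5.0
ee_pos: [0.5716, 0.3908, 0.0045]
eef_rot: [0.999, 0.034, 0.0, 0.0]
ft_force: [-1.7, -2.9, 2.9]
width: 0.0496
grip_force: 25.0
```

>>> carry_out(deltas=[{"hand": 45,"dp": [0,0,-0.1],"spin": 0},{"hand": 45,"dp": [0,0,-0.25],"spin": 0},{"hand": 45,"dp": [0,0,-0.4],"spin": 0},{"hand": 45,"dp": [0,0,-0.6],"spin": 0},{"hand": 45,"dp": [0,0,-0.8],"spin": 0},{"hand": 45,"dp": [0,0,-0.95],"spin": 0},{"hand": 45,"dp": [0,0,-1],"spin": 0}])

```text
time: 5.7
ee_pos: [0.5718, 0.3928, 0.2591]
eef_rot: [0.999, 0.034, 0.002, -0.002]
ft_force: [0.1, 1.2, -2.8]
width: 0.0498
grip_force: 25.0
```

>>> carry_out(deltas=[{"hand": 45,"dp": [0,0.15,0],"spin": -0.02},{"hand": 45,"dp": [0,0.3,0],"spin": -0.035},{"hand": 45,"dp": [0,0.45,0],"spin": -0.035},{"hand": 45,"dp": [0,0.6,0],"spin": -0.035},{"hand": 45,"dp": [0.1,0.75,0],"spin": -0.035},{"hand": 45,"dp": [0.1,0.9,0],"spin": -0.035},{"hand": 45,"dp": [0.1,0.95,0],"spin": -0.035},{"hand": 45,"dp": [0.1,0.95,0],"spin": -0.035}])

```text
time: 6.5
ee_pos: [0.6128, 0.1533, 0.253]
eef_rot: [0.996, 0.087, -0.001, 0.001]
ft_force: [0.2, 0.9, -2.5]
width: 0.0497
grip_force: 25.0
```

Run:
```python
from h import *
plan([.62,-.066,.25],10.2)
```

```text
t 6.5 pos [0.6128 0.1533 0.253 ] yaw 9.99 dp [-0.1238  0.869   0.0131] mm 219 spin -0.0012
```

>>> carry_out(deltas=[{"hand": 45,"dp": [-0.06,0.15,0],"spin": 0},{"hand": 45,"dp": [-0.12,0.3,0],"spin": 0},{"hand": 45,"dp": [-0.2,0.45,0],"spin": 0},{"hand": 45,"dp": [-0.27,0.6,0],"spin": 0},{"hand": 45,"dp": [-0.34,0.75,0],"spin": 0},{"hand": 45,"dp": [-0.36,0.82,0],"spin": 0},{"hand": 45,"dp": [-0.36,0.83,0],"spin": 0},{"hand": 45,"dp": [-0.36,0.83,0],"spin": 0}])

```text
time: 7.3
ee_pos: [0.5607, -0.0624, 0.2541]
eef_rot: [0.996, 0.09, -0.0, -0.0]
ft_force: [-0.1, 1.7, -1.5]
width: 0.0499
grip_force: 25.0
```

Run:
```python
from h import *
c,im=cam("wrist");np.savez("w4.npz",im=im,R=c["R"],t=c["t"])
cv2.imwrite("pics/w4.png",cv2.resize(im[:,:,::-1],(800,600),interpolation=cv2.INTER_CUBIC))
s=read_state();print(s["ee_pos"])
plate(c,im,s["ee_pos"][2]-.005+.02)
```

```text
[ 0.56084695 -0.06154038  0.25424652]
red [ 0.5883 -0.0419  0.2692] blue [ 0.5349 -0.082   0.2692] ctr [ 0.5616 -0.0619  0.2692] len 0.0668 yaw 10.37
```

View pics/w4.png

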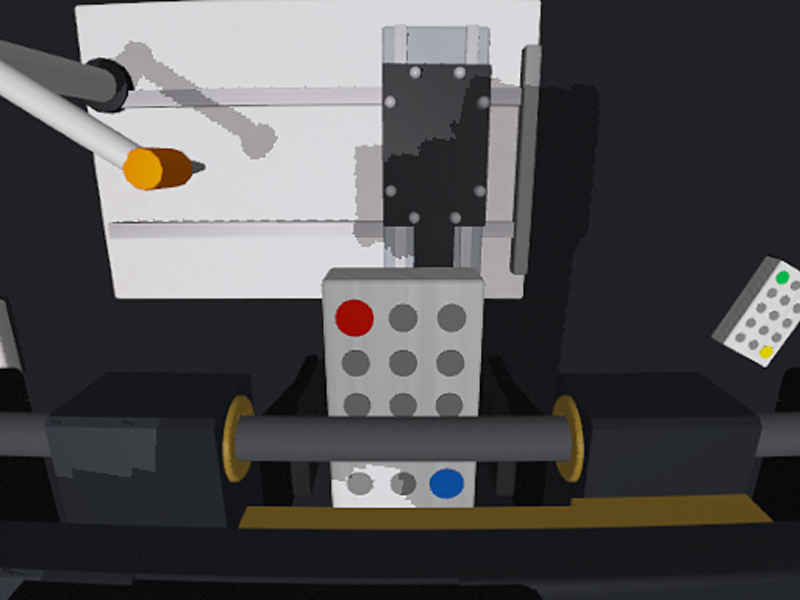

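The view shows the held plate with red at (354,318) and blue at (447,484), in 800x600 pixels. All eight pins are visible, from (415,72) to (455,217). The probe tip is at (203,167). I'll fit the nest pose from the pins.

```bash
cat >> h.py <<'E'
LOC=np.array([[49,15],[49,-15],[30,32],[30,-32],[-30,32],[-30,-32],[-49,15],[-49,-15]])/1000.
def rigid(A,B):
    """2D rotation+shift taking A to B"""
    a,b=A.mean(0),B.mean(0);R=Ro.align_vectors(np.c_[B-b,0*B[:,0]],np.c_[A-a,0*A[:,0]])[0].as_matrix()[:2,:2]
    return R,b-R@a
E
python3 - <<'E'
from h import *
np.set_printoptions(precision=4,suppress=True)
c=get_calibration("wrist");f=np.load("w4.npz");im=f["im"]
c.update(R=f["R"],t=f["t"],K=np.array([[c["fx"],0,c["cx"]],[0,c["fy"],c["cy"]],[0,0,1]]),D=np.array([c["k1"],0,0,0.]))
g=cv2.cvtColor(im,cv2.COLOR_RGB2GRAY).astype(float)
px=np.array([[415,72],[459,72],[390,101],[483,101],[390,190],[479,190],[413,216],[455,217]])/1.5625-.2
P=[]
for u,v in px:
    i,j=int(round(v)),int(round(u));w=g[i-3:i+4,j-3:j+4].copy();w[w<85]=0;w[w>175]=0
    yy,xx=np.mgrid[i-3:i+4,j-3:j+4];P.append([(w*xx).sum()/w.sum(),(w*yy).sum()/w.sum()])
P=np.array(P);print((P-px).round(1).tolist())
for z in(.053,.057):
    W=ray(c,P,z)[:,:2];R,t=rigid(LOC,W);print("nest",t,"yaw",np.degrees(np.arctan2(R[1,0],R[0,0])),"res mm",((LOC@R.T+t-W)*1000).round(1).tolist())
print("tip",ray(c,np.array([[203,167]])/1.5625-.2,.078))
o=-c["R"].T@c["t"];print("cam",o)
E
```

```text
[[-0.3, 0.0], [0.3, 0.1], [-0.3, -0.1], [0.4, 0.2], [0.1, 0.1], [0.5, 0.3], [0.5, 0.6], [0.4, 0.2]]
nest [ 0.6497 -0.069 ] yaw 10.230269750178664 res mm [[0.5, -0.1], [0.3, 0.1], [-0.2, -0.1], [-0.1, 0.1], [-0.2, 0.0], [-0.1, -0.2], [-0.2, -0.0], [-0.0, 0.1]]
nest [ 0.6496 -0.0687] yaw 10.230269750178682 res mm [[1.0, 0.2], [0.9, 0.1], [0.1, 0.3], [0.2, -0.2], [-0.5, 0.3], [-0.3, -0.6], [-0.8, 0.1], [-0.5, -0.1]]
tip [[0.6096 0.0813 0.078 ]]
cam [ 0.6371 -0.0484  0.4151]
```

Run:
```python
from h import *
np.set_printoptions(precision=4,suppress=True)
c=get_calibration("wrist");f=np.load("w4.npz");im=f["im"]
c.update(R=f["R"],t=f["t"],K=np.array([[c["fx"],0,c["cx"]],[0,c["fy"],c["cy"]],[0,0,1]]),D=np.array([c["k1"],0,0,0.]))
print("corners",ray(c,np.array([[117,298],[522,297],[540,1],[77,8]])/1.5625-.2,.012)[:,:2])
ct,it=cam("top")
cv2.imwrite("pics/tip.png",np.hstack([cv2.resize(im[80:140,60:160,::-1],(400,240),interpolation=cv2.INTER_CUBIC),cv2.resize(it[105:165,180:280,::-1],(400,240),interpolation=cv2.INTER_CUBIC)]))
```

```text
corners [[ 0.483   0.1729]
 [ 0.5456 -0.1663]
 [ 0.7666 -0.1262]
 [ 0.7051  0.2126]]
```

View pics/tip.png

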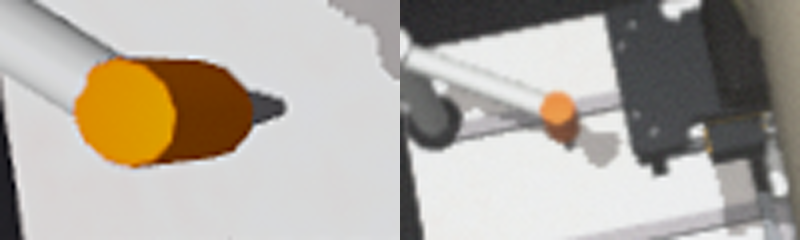

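The left crop shows the probe's orange disc centred near (125,115) and its tip end at (285,107). The right crop shows the disc at (558,108). I'll triangulate the probe axis from these views.

```bash
cat >> h.py <<'E'
def tri(obs):
    A=np.zeros((3,3));b=np.zeros(3);L=[]
    for c,uv in obs:
        p=ray(c,uv,0.)[0];o=-c["R"].T@c["t"];d=(p-o)/np.linalg.norm(p-o);M=np.eye(3)-np.outer(d,d);A+=M;b+=M@o;L.append((o,M))
    X=np.linalg.solve(A,b);print("X",X.round(4),"miss mm",[round(1000*np.linalg.norm(M@(X-o)),1) for o,M in L]);return X
def saved(n):
    c=get_calibration("wrist");f=np.load(n);c.update(R=f["R"],t=f["t"],K=np.array([[c["fx"],0,c["cx"]],[0,c["fy"],c["cy"]],[0,0,1]]),D=np.array([c["k1"],0,0,0.]));return c,f["im"]
E
python3 - <<'E'
from h import *
c1,i1=saved("w1.npz");c4,i4=saved("w4.npz");ct,it=cam("top");cs,si=cam("scene")
for n,i in(("w1",i1),("w4",i4),("top",it),("scene",si)):
    b=mask(i,"orange",150,60)|mask(i,"yellow",150,200)*(n[0]=="w")
    hv=cv2.cvtColor(i,cv2.COLOR_RGB2HSV)
    for a,p in blobs(b,20)[:4]:
        print(n,a,p)
tri([(c4,[91,108.5]),(ct,[219.3,131.7])]);tri([(c4,[91,108.5]),(c1,[186.7,18.5])])
tri([(c4,[91,108.5]),(c1,[186.7,18.5]),(ct,[219.3,131.7])])
a=cv2.resize(i1[0:50,150:230,::-1],(400,250),interpolation=cv2.INTER_CUBIC)
b=cv2.resize(si[140:190,280:360,::-1],(400,250),interpolation=cv2.INTER_CUBIC)
cv2.imwrite("pics/tip2.png",np.hstack([a,b]))
E
```

```text
w1 222 [192.6, 27.6]
w1 36 [186.7, 25.4]
w4 481 [109.5, 106.8]
w4 46 [490.1, 224.8]
w4 21 [100.1, 109.7]
top 1044 [426.0, 19.2]
top 625 [363.2, 58.8]
top 334 [29.0, 30.5]
top 47 [67.4, 27.4]
scene 1802 [329.9, 336.6]
scene 1328 [43.0, 51.1]
scene 1022 [147.6, 9.5]
scene 136 [316.1, 159.3]
X [0.6086 0.084  0.1518] miss mm [np.float64(0.5), np.float64(0.5)]
X [0.6092 0.0785 0.1615] miss mm [np.float64(1.2), np.float64(1.2)]
X [0.6091 0.0822 0.1532] miss mm [np.float64(1.4), np.float64(2.9), np.float64(1.9)]
```

View pics/tip2.png

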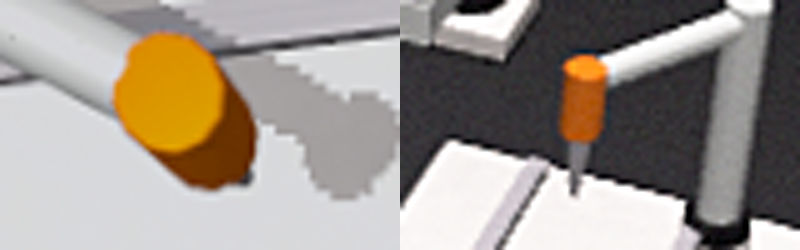

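The left crop shows the probe from above, with the tip just past (245,180). The right crop shows the full probe with its tip at (574,192). I'll triangulate the tip and the column base.

Run:
```python
from h import *
c1,i1=saved("w1.npz");c4,i4=saved("w4.npz");cs,si=cam("scene")
print("tip");T=(c4,[130.6,106.3]);S=(cs,[314.3,178.0])
tri([T,S]);tri([T,S,(c1,[199.3,35.8])])
print("disc");tri([(c4,[91,108.5]),(cs,[316.6,153.6])])
print("col base",ray(c4,[68,54],.012), ray(cs,[344,187],.012))
print(ray(cs,[316.1,159.3],.13))
```

```text
tip
X [0.6108 0.0782 0.0839] miss mm [np.float64(0.2), np.float64(0.2)]
X [0.6095 0.08   0.0816] miss mm [np.float64(1.3), np.float64(1.0), np.float64(1.4)]
disc
X [0.6091 0.0815 0.1571] miss mm [np.float64(0.4), np.float64(0.4)]
col base [[0.65359852 0.18681885 0.012     ]] [[0.65743443 0.18123076 0.012     ]]
[[0.60255851 0.09524719 0.13      ]]
```

Run:
```python
from h import *
plan([.6489,-.0686,.10],10.25)
```

```text
t 7.55 pos [ 0.5609 -0.0623  0.2545] yaw 10.36 dp [0.3416 0.0884 0.618 ] mm 178 spin 0.0006
```

>>> carry_out(deltas=[{"hand": 45,"dp": [0.15,0.04,0],"spin": 0},{"hand": 45,"dp": [0.3,0.08,0],"spin": 0},{"hand": 45,"dp": [0.342,0.088,0.1],"spin": 0},{"hand": 45,"dp": [0.342,0.088,0.25],"spin": 0},{"hand": 45,"dp": [0.342,0.088,0.4],"spin": 0},{"hand": 45,"dp": [0.342,0.088,0.54],"spin": 0},{"hand": 45,"dp": [0.342,0.088,0.61],"spin": 0},{"hand": 45,"dp": [0.342,0.088,0.618],"spin": 0},{"hand": 45,"dp": [0.342,0.088,0.618],"spin": 0},{"hand": 45,"dp": [0.342,0.088,0.618],"spin": 0}])

```text
time: 8.55
ee_pos: [0.65, -0.0703, 0.1022]
eef_rot: [0.996, 0.089, 0.002, 0.0]
ft_force: [0.2, -0.3, -1.6]
width: 0.0497
grip_force: 25.0
```

Run:
```python
from h import *
c,im=cam("wrist");s=read_state()
plate(c,im,s["ee_pos"][2]-.0045+.02)
plan([.6489,-.0686,.0505],10.25)
```

```text
red [ 0.6776 -0.0498  0.1177] blue [ 0.6244 -0.0897  0.1177] ctr [ 0.651  -0.0697  0.1177] len 0.0665 yaw 10.3
t 8.6 pos [ 0.65   -0.0704  0.1022] yaw 10.22 dp [-0.0038 -0.0079  0.2068] mm 52 spin -0.0002
```

>>> carry_out(deltas=[{"hand": 45,"dp": [-0.003,-0.005,0.06],"spin": 0},{"hand": 45,"dp": [-0.003,-0.005,0.11],"spin": 0},{"hand": 45,"dp": [-0.003,-0.005,0.15],"spin": 0},{"hand": 45,"dp": [-0.003,-0.005,0.17],"spin": 0},{"hand": 45,"dp": [-0.003,-0.005,0.18],"spin": 0},{"hand": 45,"dp": [-0.003,-0.005,0.188],"spin": 0},{"hand": 45,"dp": [-0.003,-0.005,0.188],"spin": 0}])

```text
time: 9.3
ee_pos: [0.6479, -0.0694, 0.053]
eef_rot: [0.996, 0.089, 0.0, 0.0]
ft_force: [-0.3, -0.2, -2.2]
width: 0.0497
grip_force: 25.0
```

Run:
```python
from h import *
for i in range(3):
    s=read_state();c,im=cam("wrist");print(s["ee_pos"].round(4),s["ft_force"].round(1))
plate(c,im,s["ee_pos"][2]-.0045+.02)
```

```text
[ 0.6479 -0.0694  0.053 ] [-0.3 -0.2 -2.2]
[ 0.648  -0.0694  0.0533] [ 0.  -1.1 -2. ]
[ 0.6481 -0.0694  0.0534] [ 0.5 -0.6 -2.6]
red [ 0.6757 -0.0489  0.0689] blue [ 0.6224 -0.0888  0.0689] ctr [ 0.649  -0.0689  0.0689] len 0.0666 yaw 10.27
```

>>> carry_out(deltas=[{"hand": 45,"dp": [0,0,0.006],"spin": 0},{"hand": 45,"dp": [0,0,0.01],"spin": 0},{"hand": 45,"dp": [0,0,0.013],"spin": 0},{"hand": 45,"dp": [0,0,0.013],"spin": 0}])

```text
time: 9.85
ee_pos: [0.6482, -0.0694, 0.0505]
eef_rot: [0.996, 0.089, 0.0, 0.0]
ft_force: [-1.7, -1.0, 4.5]
width: 0.0495
grip_force: 25.0
```

Force now shows contact with the floor, so I'll release and rise.

>>> carry_out(deltas=[{"hand": 64,"dp": [0,0,0],"spin": 0},{"hand": 64,"dp": [0,0,0],"spin": 0},{"hand": 64,"dp": [0,0,0],"spin": 0},{"hand": 64,"dp": [0,0,0],"spin": 0},{"hand": 64,"dp": [0,0,-0.03],"spin": 0},{"hand": 64,"dp": [0,0,-0.1],"spin": 0},{"hand": 64,"dp": [0,0,-0.25],"spin": 0},{"hand": 64,"dp": [0,0,-0.4],"spin": 0},{"hand": 64,"dp": [-0.15,0,-0.5],"spin": 0},{"hand": 64,"dp": [-0.3,0,-0.5],"spin": 0},{"hand": 64,"dp": [-0.45,0,-0.5],"spin": 0},{"hand": 64,"dp": [-0.45,0,-0.5],"spin": 0}])

```text
time: 11.05
ee_pos: [0.5338, -0.0907, 0.176]
eef_rot: [0.996, 0.088, -0.001, 0.002]
ft_force: [1.1, 0.8, 0.1]
width: 0.0642
grip_force: 0.0
```

Run:
```python
from h import *
np.set_printoptions(precision=4,suppress=True)
c,im=cam("wrist");np.savez("w5.npz",im=im,R=c["R"],t=c["t"])
cv2.imwrite("pics/w5.png",im[:,:,::-1])
plate(c,im,.066)
for a,p in blobs(mask(im,"yellow",120,60),20): print(a,p,ray(c,p,.091)[0])
th=np.radians(10.23);h=np.array([.6497,-.069])-.105*np.array([np.cos(th),np.sin(th)]);print("handle pred",h)
plan([h[0],h[1],.16],10.25)
```

```text
red [ 0.6758 -0.0489  0.066 ] blue [ 0.4811 -0.0969  0.066 ] ctr [ 0.5785 -0.0729  0.066 ] len 0.2005 yaw -12.71
473 [256.8, 179.8] [ 0.5513 -0.0869  0.091 ]
118 [118.7, 286.7] [0.4334 0.0172 0.091 ]
115 [396.8, 287.7] [ 0.4757 -0.2276  0.091 ]
handle pred [ 0.5464 -0.0876]
t 11.1 pos [ 0.5359 -0.0904  0.1765] yaw 10.14 dp [ 0.0429 -0.0035  0.0659] mm 20 spin -0.0006
```

View pics/w5.png

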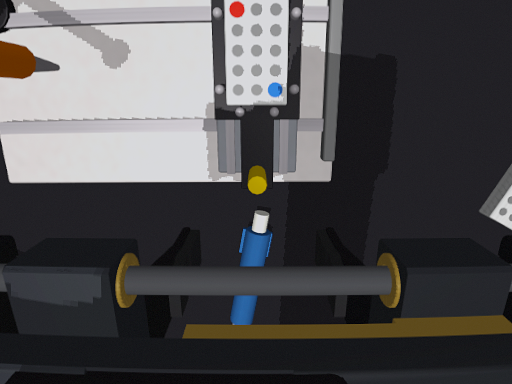

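The plate is seated, with red at (237,9), blue at (275,90) and the pins around it. The post top is at (257,186), and the pipette is clear behind it. Next I'll lower onto the post and grip it.

>>> carry_out(deltas=[{"hand": 44,"dp": [0.04,-0.004,0],"spin": 0},{"hand": 44,"dp": [0.043,-0.004,0.1],"spin": 0},{"hand": 44,"dp": [0.043,-0.004,0.25],"spin": 0},{"hand": 44,"dp": [0.043,-0.004,0.38],"spin": 0},{"hand": 44,"dp": [0.043,-0.004,0.45],"spin": 0},{"hand": 44,"dp": [0.043,-0.004,0.47],"spin": 0},{"hand": 44,"dp": [0.043,-0.004,0.47],"spin": 0},{"hand": 10,"dp": [0.043,-0.004,0.47],"spin": 0},{"hand": 10,"dp": [0.043,-0.004,0.47],"spin": 0},{"hand": 10,"dp": [0.043,-0.004,0.47],"spin": 0},{"hand": 10,"dp": [0.043,-0.004,0.47],"spin": 0},{"hand": 10,"dp": [0.043,-0.004,0.47],"spin": 0}], force=20)

```text
time: 12.3
ee_pos: [0.5478, -0.0868, 0.0578]
eef_rot: [0.996, 0.089, 0.0, 0.0]
ft_force: [-0.2, -1.0, 1.9]
width: 0.0154
grip_force: 20.0
```

Run:
```python
from h import *
c,im=cam("wrist");np.savez("w6.npz",im=im,R=c["R"],t=c["t"])
for k in("red","blue"):
    for a,p in blobs(mask(im,k,110,60),20):print(k,a,p,ray(c,p,.066)[0].round(4))
r=np.array([.6495,-.069]);th=np.radians(10.23);R=np.array([[np.cos(th),-np.sin(th)],[np.sin(th),np.cos(th)]])
tip=np.array([.6095,.081])
for n,l in(("red",[.03,.015]),("blue",[-.03,-.015])):
    w=r+R@l;d=R.T@(tip-w);print(n,w.round(4),"stage move",d.round(4))
plan([.5464,-.0876,.058],10.23)
```

```text
blue 604 [254.7, 316.1] [ 0.5095 -0.0918  0.066 ]
blue 502 [288.9, 113.2] [ 0.6218 -0.0881  0.066 ]
red [ 0.6764 -0.0489] stage move [-0.0427  0.1397]
blue [ 0.6226 -0.0891] stage move [0.0173 0.1697]
t 12.35 pos [ 0.5478 -0.0869  0.0577] yaw 10.2 dp [-0.0061  0.0019 -0.001 ] mm 2 spin -0.0002
```

>>> carry_out(deltas=[{"hand": 10,"dp": [0,-0.03,0],"spin": 0},{"hand": 10,"dp": [0,-0.08,0],"spin": 0},{"hand": 10,"dp": [0,-0.14,0],"spin": 0},{"hand": 10,"dp": [0,-0.2,0],"spin": 0},{"hand": 10,"dp": [0,-0.26,0],"spin": 0},{"hand": 10,"dp": [-0.02,-0.32,0],"spin": 0},{"hand": 10,"dp": [-0.05,-0.38,0],"spin": 0},{"hand": 10,"dp": [-0.08,-0.44,0],"spin": 0},{"hand": 10,"dp": [-0.11,-0.49,0],"spin": 0},{"hand": 10,"dp": [-0.14,-0.53,0],"spin": 0},{"hand": 10,"dp": [-0.16,-0.55,0],"spin": 0},{"hand": 10,"dp": [-0.17,-0.558,0],"spin": 0},{"hand": 10,"dp": [-0.171,-0.559,0],"spin": 0},{"hand": 10,"dp": [-0.171,-0.559,0],"spin": 0},{"hand": 10,"dp": [-0.171,-0.559,0],"spin": 0}])

```text
time: 13.85
ee_pos: [0.4797, 0.0447, 0.0575]
eef_rot: [0.996, 0.089, -0.0, -0.0]
ft_force: [-0.6, -0.2, 9.1]
width: 0.0153
grip_force: 20.0
```

Run:
```python
from h import *
print(read_state()["ft_force"].round(1))
c,im=cam("wrist");np.savez("w7.npz",im=im,R=c["R"],t=c["t"])
cv2.imwrite("pics/w7.png",im[:,:,::-1])
for k in("red","blue"):
    for a,p in blobs(mask(im,k,110,60),20):print(k,a,p,ray(c,p,.066)[0].round(4))
plan([.5464,-.0876,.058],10.23)
```

```text
[-0.6 -0.2  9.1]
blue 1540 [436.5, 312.0] [ 0.4615 -0.0628  0.066 ]
blue 505 [289.0, 113.2] [0.5537 0.0435 0.066 ]
blue 494 [440.5, 258.9] [ 0.4943 -0.053   0.066 ]
blue 316 [46.7, 327.5] [0.4094 0.1591 0.066 ]
t 13.9 pos [0.4797 0.0447 0.0575] yaw 10.26 dp [ 0.1681  0.5682 -0.002 ] mm 148 spin 0.0002
```

View pics/w7.png

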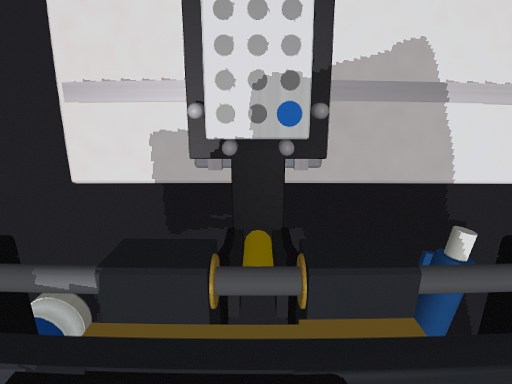

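The view shows the plate still seated between the pins, blue at (289,113) and the post gripped; red and the tip are out of frame. I'll let go and rise to see the tip and red together.

>>> carry_out(deltas=[{"hand": 40,"dp": [0,0,0],"spin": 0},{"hand": 40,"dp": [0,0,0],"spin": 0},{"hand": 40,"dp": [0,0,-0.05],"spin": 0},{"hand": 40,"dp": [0,0,-0.2],"spin": 0},{"hand": 40,"dp": [0,0,-0.4],"spin": 0},{"hand": 40,"dp": [0,0,-0.6],"spin": 0},{"hand": 40,"dp": [0,0,-0.68],"spin": 0},{"hand": 40,"dp": [0,0,-0.68],"spin": 0},{"hand": 40,"dp": [0,0,-0.68],"spin": 0}])

```text
time: 14.8
ee_pos: [0.4803, 0.0436, 0.2273]
eef_rot: [0.996, 0.089, -0.0, 0.0]
ft_force: [0.5, -1.5, -0.1]
width: 0.0398
grip_force: 0.0
```

```bash
cat >> h.py <<'E'
def view(tag):
    c,im=cam("wrist");np.savez(tag+".npz",im=im,R=c["R"],t=c["t"])
    for k in("red","blue"):
        for a,p in blobs(mask(im,k,110,60),20):print(k,a,p,ray(c,p,.066)[0].round(4))
    for a,p in blobs(mask(im,"yellow",120,60),20): print("y",a,p,ray(c,p,.091)[0].round(4))
    u=proj(c,[[.6095,.081,.078]])[0];print("tip expected px",u)
    x,y=int(u[0]),int(u[1]);x0,y0=max(0,x-50),max(0,y-37)
    cr=im[y0:y0+75,x0:x0+100,::-1];cv2.imwrite(f"pics/{tag}.png",cv2.resize(cr,None,fx=6,fy=6,interpolation=cv2.INTER_CUBIC));print("crop origin",x0,y0)
    return c,im
E
python3 - <<'E'
from h import *
view("w8")
E
```

```text
red 79 [240.1, 44.1] [0.6055 0.0832 0.066 ]
blue 1194 [365.7, 214.1] [ 0.4632 -0.0776  0.066 ]
blue 591 [486.1, 252.5] [ 0.4424 -0.2299  0.066 ]
blue 261 [123.8, 234.2] [0.393  0.1783 0.066 ]
blue 113 [271.4, 107.7] [0.5536 0.0435 0.066 ]
blue 28 [484.0, 293.0] [ 0.391 -0.249  0.066]
y 333 [256.5, 182.4] [0.4831 0.0455 0.091 ]
y 137 [235.7, 24.0] [0.617  0.0875 0.091 ]
y 117 [163.7, 286.2] [0.3529 0.1231 0.091 ]
y 106 [351.2, 288.0] [ 0.3864 -0.075   0.091 ]
tip expected px [242.50301329  37.56494948]
crop origin 192 0
```

View pics/w8.png

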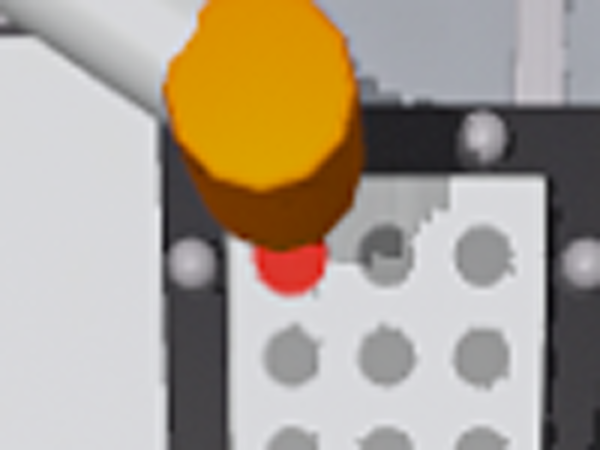

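The crop shows the orange probe body with its disc at crop (260,90), and the red window right under it at crop (291,258). The tip is hidden behind the body. I'll refine the probe axis with this extra view.

Run:
```python
from h import *
c1,_=saved("w1.npz");c4,_=saved("w4.npz");c8,_=saved("w8.npz");ct=cam("top")[0];cs=cam("scene")[0]
w1=(c1,[150+168/5-.4,92/5-.4]);w4=(c4,[91,108.5]);w8=(c8,[192+260/6-.4,91/6-.4]);t=(ct,[219.3,131.7]);s=(cs,[280+186/5-.4,140+66/5-.4])
tri([w1,w4,w8]);tri([w4,w8]);tri([w1,w4,w8,t,s]);tri([w8,s]);tri([w8,t])
for o in(w1,w4,w8,t,s):print(ray(o[0],o[1],.155).round(4))
print("tip w4",ray(c4,[130.6,106.3],.078))
plan([.50,-.03,.23],10.23)
```

```text
X [0.6095 0.0822 0.1563] miss mm [np.float64(0.4), np.float64(0.1), np.float64(0.3)]
X [0.6093 0.0824 0.1558] miss mm [np.float64(0.0), np.float64(0.0)]
X [0.6085 0.0824 0.1575] miss mm [np.float64(1.2), np.float64(1.2), np.float64(0.4), np.float64(2.3), np.float64(1.1)]
X [0.6086 0.0821 0.1589] miss mm [np.float64(0.0), np.float64(0.0)]
X [0.6135 0.0848 0.1375] miss mm [np.float64(0.4), np.float64(0.4)]
[[0.6101 0.0824 0.155 ]]
[[0.6092 0.0828 0.155 ]]
[[0.6095 0.0825 0.155 ]]
[[0.6071 0.0834 0.155 ]]
[[0.606  0.0879 0.155 ]]
tip w4 [[0.61010758 0.0803735  0.078     ]]
t 14.95 pos [0.4798 0.0435 0.2261] yaw 10.23 dp [ 0.0274  0.3035 -0.016 ] mm 76 spin -0.0
```

>>> carry_out(deltas=[{"hand": 40,"dp": [0,0,0.2],"spin": 0},{"hand": 40,"dp": [0,0,0.4],"spin": 0},{"hand": 40,"dp": [0,0,0.6],"spin": 0},{"hand": 40,"dp": [0,0,0.67],"spin": 0},{"hand": 40,"dp": [0,0,0.67],"spin": 0},{"hand": 10,"dp": [0,0,0.67],"spin": 0},{"hand": 10,"dp": [0,0,0.67],"spin": 0},{"hand": 10,"dp": [0,0,0.67],"spin": 0},{"hand": 10,"dp": [0,0,0.67],"spin": 0},{"hand": 10,"dp": [0.004,0.004,0.67],"spin": 0},{"hand": 10,"dp": [0.007,0.008,0.67],"spin": 0},{"hand": 10,"dp": [0.007,0.008,0.67],"spin": 0},{"hand": 10,"dp": [0.007,0.008,0.67],"spin": 0},{"hand": 40,"dp": [0.007,0.008,0.67],"spin": 0},{"hand": 40,"dp": [0.007,0.008,0.67],"spin": 0},{"hand": 40,"dp": [0.007,0.008,0.6],"spin": 0},{"hand": 40,"dp": [0.007,0.008,0.4],"spin": 0},{"hand": 40,"dp": [0.007,0.008,0.2],"spin": 0},{"hand": 40,"dp": [0.007,0.008,0],"spin": 0},{"hand": 40,"dp": [0.007,0.008,0],"spin": 0}])

```text
time: 16.95
ee_pos: [0.4856, 0.0424, 0.2334]
eef_rot: [0.996, 0.089, 0.005, 0.001]
ft_force: [1.1, -0.3, 0.2]
width: 0.04
grip_force: 0.0
```

Run:
```python
from h import *
view("w9")
plan([.4165,.3135,.15],10.23)
```

```text
red 53 [242.3, 51.6] [0.6072 0.0792 0.066 ]
blue 1076 [361.9, 216.2] [ 0.4652 -0.078   0.066 ]
blue 576 [482.8, 253.7] [ 0.4451 -0.2332  0.066 ]
blue 140 [124.6, 235.6] [0.3958 0.1779 0.066 ]
blue 105 [271.8, 112.8] [0.5557 0.0405 0.066 ]
blue 67 [477.1, 294.1] [ 0.3923 -0.2473  0.066 ]
y 321 [257.2, 185.5] [0.4853 0.0427 0.091 ]
y 172 [233.3, 34.6] [0.6162 0.0876 0.091 ]
y 116 [164.1, 288.7] [0.3532 0.1222 0.091 ]
y 104 [351.0, 289.3] [ 0.3884 -0.0789  0.091 ]
tip expected px [240.19361423  46.58740089]
crop origin 190 9
t 17.0 pos [0.4844 0.0418 0.2302] yaw 10.19 dp [-0.0766 -1.1183  0.3179] mm 291 spin -0.0002
```

>>> carry_out(deltas=[{"hand": 0,"dp": [0,-0.15,0],"spin": 0},{"hand": 0,"dp": [-0.04,-0.35,0],"spin": 0},{"hand": 0,"dp": [-0.07,-0.55,0.1],"spin": 0},{"hand": 0,"dp": [-0.07,-0.75,0.2],"spin": 0},{"hand": 0,"dp": [-0.07,-0.95,0.3],"spin": 0},{"hand": 0,"dp": [-0.07,-1,0.32],"spin": 0},{"hand": 0,"dp": [-0.07,-1,0.32],"spin": 0}])

```text
time: 17.7
ee_pos: [0.4174, 0.2883, 0.1445]
eef_rot: [0.996, 0.093, -0.002, -0.001]
ft_force: [-0.1, 0.2, 0.9]
width: 0.0009
grip_force: 0.0
```

Run:
```python
from h import *
for i in range(2):c,im=cam("wrist")
for a,p in blobs(mask(im,"green",110,60),20): print("g",a,p,ray(c,p,.038)[0].round(4))
plan([.4165,.3135,.044],10.23)
```

```text
g 1040 [227.7, 190.4] [0.4168 0.3128 0.038 ]
t 17.8 pos [0.4201 0.2848 0.146 ] yaw 10.34 dp [ 0.0073 -0.1157  0.4081] mm 106 spin 0.0006
```

>>> carry_out(deltas=[{"hand": 0,"dp": [0.007,-0.115,0.1],"spin": 0},{"hand": 0,"dp": [0.007,-0.115,0.25],"spin": 0},{"hand": 0,"dp": [0.007,-0.115,0.36],"spin": 0},{"hand": 0,"dp": [0.007,-0.115,0.4],"spin": 0},{"hand": 0,"dp": [0.007,-0.115,0.42],"spin": 0},{"hand": 0,"dp": [0.007,-0.115,0.44],"spin": 0},{"hand": 0,"dp": [0.007,-0.115,0.455],"spin": 0},{"hand": 0,"dp": [0.007,-0.115,0.46],"spin": 0},{"hand": 0,"dp": [0.007,-0.115,0.46],"spin": 0},{"hand": 0,"dp": [0.007,-0.115,0.46],"spin": 0}])

```text
time: 18.8
ee_pos: [0.419, 0.3131, 0.0358]
eef_rot: [0.996, 0.089, 0.001, 0.001]
ft_force: [-10.7, -13.7, 40.1]
width: 0.0004
grip_force: 19.7
```

Run:
```python
from h import *
for i in range(3):
    c,im=cam("wrist");s=read_state();print(s["time"],s["ee_pos"].round(4),s["ft_force"].round(1),s["torque"].round(2))
for a,p in blobs(mask(im,"green",110,60),20): print("g",a,p,ray(c,p,.033)[0].round(4))
plan([.4168,.313,.031],10.23)
```

```text
18.85 [0.419  0.3131 0.0358] [-11.9 -13.5  39.3] [-3.19  2.6  -0.02]
18.9 [0.419  0.3131 0.0358] [-11.  -13.8  38.8] [-3.22  2.6  -0.02]
18.95 [0.419  0.3131 0.0358] [-11.3 -13.5  38.5] [-3.17  2.57 -0.09]
g 188 [257.3, 234.7] [0.4255 0.3147 0.033 ]
g 51 [237.3, 234.9] [0.4234 0.3256 0.033 ]
g 41 [277.6, 235.0] [0.4273 0.3036 0.033 ]
t 18.95 pos [0.419  0.3131 0.0358] yaw 10.16 dp [-0.0089 -0.0013  0.0192] mm 5 spin -0.0004
```

```bash
cat >> h.py <<'E'
def keyedge(c,im):
    m=mask(im,"green",110,60);col=[np.argwhere(m[150:300,u]).min()+149.5 for u in range(252,263)]
    r=np.median(col);print("edge row",r,{z:ray(c,[257,r],z)[0][:2].round(4).tolist() for z in(.032,.035,.038,.042)})
E
python3 - <<'E'
from h import *
c,im=cam("wrist");np.savez("k1.npz",im=im,R=c["R"],t=c["t"]);keyedge(c,im)
E
```

```text
edge row 223.5 {0.032: [0.4316, 0.316], 0.035: [0.4328, 0.3162], 0.038: [0.4339, 0.3164], 0.042: [0.4354, 0.3167]}
```

>>> carry_out(deltas=[{"hand": 0,"dp": [0,0,-0.04],"spin": 0},{"hand": 0,"dp": [0,0,-0.1],"spin": 0},{"hand": 0,"dp": [0,0,-0.16],"spin": 0},{"hand": 0,"dp": [0,0,-0.16],"spin": 0}])

```text
time: 19.4
ee_pos: [0.419, 0.3144, 0.0749]
eef_rot: [0.996, 0.089, 0.002, -0.001]
ft_force: [0.1, 0.6, 0.3]
width: 0.0003
grip_force: 0.0
```

Run:
```python
from h import *
c,im=cam("wrist");np.savez("k2.npz",im=im,R=c["R"],t=c["t"]);keyedge(c,im);s=read_state();print(s["ee_pos"],s["ft_force"])
```

```text
edge row 202.5 {0.032: [0.4315, 0.3174], 0.035: [0.4324, 0.3176], 0.038: [0.4333, 0.3177], 0.042: [0.4346, 0.3179]}
[0.41865904 0.31378424 0.07363445] [-0.63540401 -0.64475618 -0.10121675]
```

Run:
```python
from h import *
np.set_printoptions(precision=4,suppress=True,linewidth=200)
c,im=saved("k2.npz")
print([(r,im[r,257].tolist()) for r in range(150,212,2)])
c,im=saved("k1.npz")
print([(r,im[r,257].tolist()) for r in range(170,232,2)])
im=cv2.imread("pics/w2.png")[:,:,::-1]
print([im[r,305].tolist() for r in range(180,245,2)])
```

```text
[(150, [41, 39, 45]), (152, [41, 38, 43]), (154, [39, 38, 43]), (156, [41, 39, 43]), (158, [39, 38, 42]), (160, [40, 37, 43]), (162, [38, 37, 42]), (164, [156, 151, 150]), (166, [152, 149, 150]), (168, [185, 181, 181]), (170, [210, 205, 206]), (172, [219, 215, 214]), (174, [223, 219, 219]), (176, [224, 219, 219]), (178, [223, 219, 219]), (180, [223, 219, 219]), (182, [224, 219, 219]), (184, [223, 218, 218]), (186, [224, 220, 219]), (188, [55, 54, 55]), (190, [26, 24, 26]), (192, [43, 43, 45]), (194, [54, 52, 58]), (196, [55, 53, 58]), (198, [54, 53, 56]), (200, [54, 53, 57]), (202, [54, 47, 55]), (204, [22, 123, 54]), (206, [23, 123, 55]), (208, [16, 137, 61]), (210, [33, 189, 95])]
[(170, [62, 60, 67]), (172, [62, 60, 66]), (174, [50, 48, 56]), (176, [198, 195, 193]), (178, [202, 197, 197]), (180, [223, 219, 218]), (182, [255, 250, 250]), (184, [255, 255, 255]), (186, [255, 255, 255]), (188, [255, 255, 255]), (190, [255, 255, 255]), (192, [255, 255, 255]), (194, [255, 255, 255]), (196, [255, 255, 255]), (198, [255, 255, 255]), (200, [255, 255, 255]), (202, [255, 255, 255]), (204, [246, 241, 242]), (206, [38, 38, 42]), (208, [44, 42, 45]), (210, [58, 57, 62]), (212, [82, 79, 86]), (214, [78, 77, 81]), (216, [79, 77, 81]), (218, [77, 75, 81]), (220, [76, 74, 81]), (222, [78, 72, 79]), (224, [33, 180, 85]), (226, [32, 187, 91]), (228, [57, 240, 136]), (230, [65, 162, 94])]
[[32, 34, 37], [33, 31, 38], [34, 33, 38], [17, 17, 19], [106, 102, 102], [182, 177, 177], [218, 219, 222], [217, 218, 221], [217, 218, 220], [227, 228, 232], [2, 1, 4], [68, 66, 69], [66, 64, 68], [27, 44, 33], [7, 94, 39], [49, 199, 105], [42, 195, 101], [39, 194, 99], [35, 193, 97], [31, 191, 95], [22, 190, 93], [10, 188, 88], [6, 187, 86], [0, 189, 86], [54, 50, 53], [107, 106, 109], [219, 220, 222], [216, 211, 211], [27, 26, 32], [34, 33, 37], [34, 32, 37], [35, 35, 39], [36, 34, 40]]
```

Run:
```python
from h import *
from scipy.optimize import brentq
for n,r0 in(("k2.npz",200),("k1.npz",220)):
    c,im=saved(n);print(n,[im[r,255:260,1].mean().round() for r in range(r0,r0+14)])
def zat(c,r,x): return brentq(lambda z:ray(c,[257,r],z)[0][0]-x,.0,.08)
c2,_=saved("k2.npz");c1,_=saved("k1.npz")
for rt in(207.5,208.5,209.5):
    x=ray(c2,[257,rt],.038)[0][0];zc=zat(c2,202.5,x);print("k2 top row",rt,"x",x.round(4),"collar z",round(zc,4))
    x1=ray(c1,[257,223],zc)[0][0];print("  k1: x at collar",x1.round(4),"press top z",[round(zat(c1,r,x1),4) for r in(226.5,227.5,228.5)])
```

```text
k2.npz [np.float64(52.0), np.float64(52.0), np.float64(48.0), np.float64(86.0), np.float64(122.0), np.float64(122.0), np.float64(124.0), np.float64(130.0), np.float64(148.0), np.float64(183.0), np.float64(189.0), np.float64(188.0), np.float64(188.0), np.float64(188.0)]
k1.npz [np.float64(75.0), np.float64(74.0), np.float64(73.0), np.float64(73.0), np.float64(173.0), np.float64(181.0), np.float64(185.0), np.float64(235.0), np.float64(241.0), np.float64(219.0), np.float64(95.0), np.float64(103.0), np.float64(104.0), np.float64(105.0)]
k2 top row 207.5 x 0.43 collar z 0.0271
  k1: x at collar 0.43 press top z [0.0325, 0.0339, 0.0354]
k2 top row 208.5 x 0.4293 collar z 0.0249
  k1: x at collar 0.4292 press top z [0.0303, 0.0318, 0.0333]
k2 top row 209.5 x 0.4286 collar z 0.0227
  k1: x at collar 0.4284 press top z [0.0282, 0.0297, 0.0312]
```

Checking the key's visible side against its collar shows it really went fully down, with its top at about 31 mm. Now back to the post.

>>> carry_out(deltas=[{"hand": 0,"dp": [0,0,-0.2],"spin": 0},{"hand": 0,"dp": [0,0,-0.4],"spin": 0},{"hand": 40,"dp": [0,0.15,-0.55],"spin": 0},{"hand": 40,"dp": [0,0.35,-0.6],"spin": 0},{"hand": 40,"dp": [0.03,0.55,-0.6],"spin": 0},{"hand": 40,"dp": [0.06,0.75,-0.6],"spin": 0},{"hand": 40,"dp": [0.07,0.95,-0.6],"spin": 0},{"hand": 40,"dp": [0.07,1,-0.6],"spin": 0},{"hand": 40,"dp": [0.07,1,-0.6],"spin": 0},{"hand": 40,"dp": [0.07,1,-0.6],"spin": 0}])

```text
time: 20.45
ee_pos: [0.4791, 0.0708, 0.222]
eef_rot: [0.996, 0.089, -0.0, -0.0]
ft_force: [-0.4, 0.5, -0.7]
width: 0.0394
grip_force: 0.0
```

Run:
```python
from h import *
cam("wrist");view("w10")
plan([.4817,.0428,.0578],10.23)
```

```text
red 46 [273.5, 46.9] [0.6065 0.0803 0.066 ]
blue 1154 [389.4, 216.5] [ 0.4655 -0.0733  0.066 ]
blue 121 [146.0, 236.0] [0.3966 0.1802 0.066 ]
blue 112 [303.6, 110.0] [0.556  0.0409 0.066 ]
blue 20 [495.3, 259.3] [ 0.4371 -0.2117  0.066 ]
y 361 [287.3, 185.5] [0.4853 0.0446 0.091 ]
y 137 [274.6, 28.1] [0.6172 0.0827 0.091 ]
y 113 [350.8, 288.3] [ 0.3878 -0.0443  0.091 ]
y 97 [164.2, 289.8] [0.3507 0.149  0.091 ]
tip expected px [274.03103557  40.98525755]
crop origin 224 3
t 20.55 pos [0.479  0.0719 0.2222] yaw 10.34 dp [-0.0103  0.1167  0.6576] mm 167 spin 0.0006
```

>>> carry_out(deltas=[{"hand": 40,"dp": [-0.011,0.1,0],"spin": 0},{"hand": 40,"dp": [-0.011,0.117,0.15],"spin": 0},{"hand": 40,"dp": [-0.011,0.117,0.35],"spin": 0},{"hand": 40,"dp": [-0.011,0.117,0.55],"spin": 0},{"hand": 40,"dp": [-0.011,0.117,0.64],"spin": 0},{"hand": 40,"dp": [-0.011,0.117,0.65],"spin": 0},{"hand": 40,"dp": [-0.011,0.117,0.65],"spin": 0},{"hand": 10,"dp": [-0.011,0.117,0.65],"spin": 0},{"hand": 10,"dp": [-0.011,0.117,0.65],"spin": 0},{"hand": 10,"dp": [-0.011,0.117,0.65],"spin": 0},{"hand": 10,"dp": [-0.011,0.117,0.65],"spin": 0},{"hand": 10,"dp": [-0.011,0.117,0.65],"spin": 0}])

```text
time: 21.75
ee_pos: [0.4823, 0.0411, 0.0604]
eef_rot: [0.996, 0.089, 0.0, 0.0]
ft_force: [0.4, 0.3, 5.6]
width: 0.0154
grip_force: 20.0
```

Run:
```python
from h import *
s=read_state();c,im=cam("wrist");print(s["ft_force"].round(1),s["ee_pos"].round(4))
for a,p in blobs(mask(im,"blue",110,60),200):print(a,p,ray(c,p,.066)[0].round(4))
```

```text
[0.4 0.3 5.6] [0.4823 0.0411 0.0604]
1237 [432.5, 311.4] [ 0.4621 -0.0661  0.066 ]
486 [288.3, 113.2] [0.5561 0.0399 0.066 ]
439 [433.6, 258.8] [ 0.4949 -0.0548  0.066 ]
275 [45.6, 327.6] [0.4092 0.158  0.066 ]
```

>>> carry_out(deltas=[{"hand": 10,"dp": [0.02,-0.01,0],"spin": 0},{"hand": 10,"dp": [0.05,-0.025,0],"spin": 0},{"hand": 10,"dp": [0.08,-0.04,0],"spin": 0},{"hand": 10,"dp": [0.11,-0.055,0],"spin": 0},{"hand": 10,"dp": [0.14,-0.07,0],"spin": 0},{"hand": 10,"dp": [0.17,-0.09,0],"spin": 0},{"hand": 10,"dp": [0.2,-0.11,0],"spin": 0},{"hand": 10,"dp": [0.225,-0.12,0],"spin": 0},{"hand": 10,"dp": [0.238,-0.124,0],"spin": 0},{"hand": 10,"dp": [0.24,-0.125,0],"spin": 0},{"hand": 10,"dp": [0.24,-0.125,0],"spin": 0},{"hand": 10,"dp": [0.24,-0.125,0],"spin": 0}])

```text
time: 23.0
ee_pos: [0.5361, 0.0823, 0.0604]
eef_rot: [0.996, 0.089, 0.001, 0.0]
ft_force: [0.0, -1.2, 6.2]
width: 0.0156
grip_force: 20.0
```

Run:
```python
from h import *
s=read_state();c,im=cam("wrist");np.savez("w11.npz",im=im,R=c["R"],t=c["t"]);print(s["ft_force"].round(1),s["ee_pos"].round(4))
for k in("red","blue","orange"):
  for a,p in blobs(mask(im,k,110,60),30):print(k,a,p,ray(c,p,.066)[0].round(4))
```

```text
[ 0.  -1.2  6.2] [0.5361 0.0823 0.0604]
blue 334 [460.1, 327.4] [ 0.5076 -0.046   0.066 ]
blue 225 [441.9, 325.6] [ 0.5072 -0.0342  0.066 ]
orange 5500 [327.0, 138.8] [0.6015 0.0602 0.066 ]
```

>>> carry_out(deltas=[{"hand": 40,"dp": [0,0,0],"spin": 0},{"hand": 40,"dp": [0,0,0],"spin": 0},{"hand": 40,"dp": [0,0,-0.05],"spin": 0},{"hand": 40,"dp": [0,0,-0.2],"spin": 0},{"hand": 40,"dp": [0,0,-0.4],"spin": 0},{"hand": 40,"dp": [0,0,-0.6],"spin": 0},{"hand": 40,"dp": [0,0,-0.75],"spin": 0},{"hand": 40,"dp": [0,0,-0.75],"spin": 0},{"hand": 40,"dp": [0,0,-0.75],"spin": 0},{"hand": 40,"dp": [0,0,-0.75],"spin": 0}])

```text
time: 24.05
ee_pos: [0.5347, 0.0823, 0.2464]
eef_rot: [0.996, 0.089, -0.001, 0.0]
ft_force: [-0.1, 0.2, -0.1]
width: 0.0398
grip_force: 0.0
```

Run:
```python
from h import *
c,im=view("w12")
for a,p in blobs(mask(im,"red",110,60),8):
    r=ray(c,p,.066)[0];print("blue est",(r[:2]-[.0537,.0402]).round(4),a)
plan([.50,.15,.2],10.23)
```

```text
red 108 [242.3, 43.5] [0.6636 0.1213 0.066 ]
blue 460 [476.4, 304.8] [ 0.4171 -0.2254  0.066 ]
blue 188 [379.3, 234.7] [ 0.49   -0.0698  0.066 ]
y 284 [257.8, 176.1] [0.5393 0.0833 0.091 ]
y 120 [164.1, 289.7] [0.3894 0.1653 0.091 ]
y 96 [351.4, 289.8] [ 0.4273 -0.0457  0.091 ]
y 73 [270.2, 101.3] [0.6136 0.0847 0.091 ]
tip expected px [272.57362245 106.16329078]
crop origin 222 69
blue est [0.6099 0.0811] 108
t 24.1 pos [0.5347 0.0823 0.2462] yaw 10.22 dp [-0.0881 -0.291   0.185 ] mm 89 spin -0.0
```

>>> carry_out(deltas=[{"hand": 0,"dp": [-0.1,-0.1,0],"spin": 0},{"hand": 0,"dp": [-0.25,-0.25,0],"spin": 0},{"hand": 0,"dp": [-0.3,-0.45,0],"spin": 0},{"hand": 0,"dp": [-0.3,-0.65,0.1],"spin": 0},{"hand": 0,"dp": [-0.3,-0.85,0.25],"spin": 0},{"hand": 0,"dp": [-0.3,-0.99,0.4],"spin": 0},{"hand": 0,"dp": [-0.3,-0.99,0.42],"spin": 0},{"hand": 0,"dp": [-0.3,-0.99,0.42],"spin": 0},{"hand": 0,"dp": [-0.3,-0.99,0.42],"spin": 0}])

```text
time: 25.0
ee_pos: [0.4169, 0.3126, 0.1416]
eef_rot: [0.996, 0.09, -0.001, 0.0]
ft_force: [0.6, 0.5, 0.6]
width: 0.0005
grip_force: 0.0
```

Run:
```python
from h import *
cam("wrist");c,im=cam("wrist")
for a,p in blobs(mask(im,"green",110,60),20): print("g",a,p,ray(c,p,.038)[0].round(4))
plan([.4165,.313,.033],10.23)
```

```text
g 1049 [256.6, 195.9] [0.4166 0.3133 0.038 ]
t 25.1 pos [0.4184 0.312  0.1428] yaw 10.14 dp [-0.0069 -0.0052  0.4392] mm 110 spin -0.0005
```

>>> carry_out(deltas=[{"hand": 0,"dp": [-0.004,-0.004,0.15],"spin": 0},{"hand": 0,"dp": [-0.004,-0.004,0.3],"spin": 0},{"hand": 0,"dp": [-0.004,-0.004,0.36],"spin": 0},{"hand": 0,"dp": [-0.004,-0.004,0.39],"spin": 0},{"hand": 0,"dp": [-0.004,-0.004,0.41],"spin": 0},{"hand": 0,"dp": [-0.004,-0.004,0.43],"spin": 0},{"hand": 0,"dp": [-0.004,-0.004,0.445],"spin": 0},{"hand": 0,"dp": [-0.004,-0.004,0.445],"spin": 0},{"hand": 0,"dp": [-0.004,-0.004,0.445],"spin": 0}])

```text
time: 26.0
ee_pos: [0.4177, 0.3141, 0.0356]
eef_rot: [0.996, 0.089, 0.002, 0.001]
ft_force: [-15.1, -16.9, 53.2]
width: 0.0004
grip_force: 26.6
```

Run:
```python
from h import *
c,im=cam("wrist");s=read_state();print(s["ee_pos"],s["ft_force"])
print([im[r,255:260,1].mean().round() for r in range(218,236)])
```

```text
[0.41767099 0.31404205 0.0355376 ] [-13.91674526 -16.39390139  54.26085442]
[np.float64(78.0), np.float64(78.0), np.float64(77.0), np.float64(72.0), np.float64(145.0), np.float64(186.0), np.float64(189.0), np.float64(223.0), np.float64(244.0), np.float64(242.0), np.float64(245.0), np.float64(224.0), np.float64(98.0), np.float64(107.0), np.float64(109.0), np.float64(109.0), np.float64(109.0), np.float64(109.0)]
```

>>> carry_out(deltas=[{"hand": 0,"dp": [0,0,-0.05],"spin": 0},{"hand": 0,"dp": [0,0,-0.2],"spin": 0},{"hand": 0,"dp": [0,0,-0.4],"spin": 0},{"hand": 0,"dp": [0,0.15,-0.6],"spin": 0},{"hand": 0,"dp": [0.1,0.35,-0.75],"spin": 0},{"hand": 0,"dp": [0.2,0.55,-0.8],"spin": 0},{"hand": 0,"dp": [0.2,0.75,-0.8],"spin": 0},{"hand": 0,"dp": [0.2,0.8,-0.8],"spin": 0},{"hand": 0,"dp": [0.2,0.8,-0.8],"spin": 0},{"hand": 0,"dp": [0.2,0.8,-0.8],"spin": 0}])

```text
time: 27.05
ee_pos: [0.5017, 0.1251, 0.2318]
eef_rot: [0.996, 0.088, 0.001, 0.0]
ft_force: [-0.9, 0.2, -0.3]
width: 0.0003
grip_force: 0.0
```

Run:
```python
from h import *
cam("wrist");c,im=cam("wrist");print(read_state()["ft_force"].round(1))
for a,p in blobs(mask(im,"red",110,60),8):
    r=ray(c,p,.066)[0];print("red",r.round(4),"blue est",(r[:2]-[.0537,.0402]).round(4),a)
```

```text
[ 0.1  1.  -0.5]
red [0.6633 0.1214 0.066 ] blue est [0.6096 0.0812] 127
```

```bash
python3 -c "
from bench import *
print(close_job())"
```

```text
the job is handed in; nothing more can be done
None
```

The job is handed in at about 27 s of the 72 s allowed: the plate is seated in the carrier, both reads were made with the key fully down by the camera images, and the carrier is left with the blue window about 1 mm from the probe tip by my measurement. I don't have the judge's verdict.

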